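# Pack the beam-guard channels interlocked in their tray

## Robot

A 6-joint arm with a two-finger parallel gripper is mounted at the origin on the work surface. World frame = base frame: x ahead of the robot, y to its left, z up, the work surface at z = 0. Lengths are in mm, angles in rad, forces in N, time in s.
With the tool pointing down it reaches from about 375 to 825 mm from the base axis. Payload 5.5 kg.
Tool frame: the origin (TCP) lies on the centre line of the jaws, within the pads' length; the fingertips stand 17 mm ahead of it and the grasp point (between the pads) lies 2 mm behind it; z points along the fingers, y is the line along which they close (so a half turn about z gives the same grasp; the last joint's range is limited). The gripper opens to 85 mm and grips with 20 to 120 N. Pads are 22 mm wide; open, the fingers measure 114 mm over their backs; the gripper's body (76 mm by 85 mm) begins 54 mm behind the grasp point. The pads swing forward as they close: fully open they stand 13 mm farther back than shut.
Start: joints at [1.291, 0.314, -0.047, 1.21, 0, 1.571], TCP at [165.695, 576.663, 248.299] pointing down, gripper open.
Joint ranges: [-2.67, 2.67], [-0.69, 1.73], [-1.03, 1.25], [-2.08, 2.16], [-1.42, 1.45], [-3.14, 3.14]. Speed limits (rad/s): [2.39, 2.39, 3.01, 3.14, 3.14, 3.14].

## Interface

Orientations are given as a unit quaternion [x, y, z, w].
In Python, from station import arm, vision gives the robot as it stands.
- The arm moves only by the shell command python3 -m crank 'ROWS' [OPENING]. ROWS is text: rows parted by semicolons, each of 6 numbers parted by spaces: the shift along the tool's x, y, z in units of 0.2 m (1.0 is 0.2 m), then the turn, a rotation vector about the tool's x, y, z in units of 90 degrees (1.0 is 90 degrees). A call has exactly 8 rows; each row is the pose to reach, as a shift and turn from the pose commanded when the call began, along the tool's axes at that moment; what a row does not reach only later rows make up. A row lasts 1/8 s, in which the tool goes at most 62.5 mm and 10.7 degrees, less where a joint would pass 70% of its speed; a pose out of reach is approached as far as the arm can. A call with a number of a shift or a turn outside -1 to 1 is refused whole. A call with a gripper value outside its range is refused whole. OPENING is the closure, from -1 (fully open) to 1 (shut), so that 0 is half open, set as the call begins (- or left out, the last holds). The fingers move at their own pace and stop on an object; the grip force is fixed at half the most. Time passes only in rows, so rows that repeat a pose let the fingers close, or fill a call up. It gives the time, the measured TCP pose, the force, the opening and the grip force at its end, in the units of the state.
- arm.sense(): the state, without advancing time (a new reading comes with each control period).
- vision.camera(name): name is "scene" or "side" or "wrist"; returns the picture (420x560x3 uint8, red, green, blue); there is no depth.
- vision.get_calibration(name): a dict with "fov_y" (degrees; the focal length in pixels is half the picture's height over the tangent of half this angle, whatever the lens; pixels are square), "cx", "cy" (the principal point, pixels), "k1" (the pictures are not rectified: a ray, as slopes to the right and down, at radius r is drawn at 1 + k1 r^2 times it, then the intrinsics apply), "pose" (4x4, takes a point from camera to world coordinates); the wrist camera has in their place "hand_eye" (4x4, takes a point from camera to tool coordinates, whose origin is the TCP and whose axes are the flange's). Camera axes: x right, y down, z forward; pixel columns grow to the right and rows downward; lengths in mm; the calibration is good to about 2 mm. A picture is of the moment at which its call begins: read the wrist's pose just before it. get_calibration takes no time and is no camera call.
- arm.job_done(): hands the job in; it is judged then, once.
The state is a dict: "time": time; "joints": joint angles; "joint_velocities": joint speeds; "joint_torque": joint torques, N m; "tcp_pos": TCP position; "eef_rot": TCP orientation; "ft_force": force on the tool from outside, world axes, zero at the start; "wrist_torque": the same for the moment, N m; "width": finger opening in mm; "grip_force": force on a finger pad.
Only numpy, scipy, OpenCV 4.12 (cv2) and the standard library are available. Lean on these libraries where they do the work, as an engineer would, in place of code of your own. Each camera call takes 0.05 s, during which the arm holds its last target. There are 200 camera calls.

## Task

Pack the aluminium beam-guard channels in the shallow tray so that they interlock: set the loose open-side-up channel down in the tray parallel to the one already there, ends about level and with a finger's width between them, then lay the open-side-down channel over the two so that it bridges the gap and each of its flanges stands down in one trough, flat on the web. Lower the channels into place rather than dropping them, and do not disturb the mirror mount, the power meter or the driver.

Things in the scene. Friction and masses are not known exactly. Their poses are not given: they have to be found in the camera images.
- packed_mid (a point): Channel already in the tray, open side up: aluminium U-channel 140 mm long (its x), 60 wide (y), 36 high, 3 mm sheet, 0.14 kg, loose. Point: middle of its outer box, 18 mm above its lowest face, z up; the same when turned half round. It lies anywhere near the tray's middle, often with more room on one side. Beside it, 28 mm between the facing flanges leaves room for a finger and gives the bridging channel 10 mm of play; 45 mm is the most it can bridge.
- open_up_mid (a point): Loose open-side-up channel, on the table left or right of the tray: aluminium U-channel 140 mm long (its x), 60 wide (y), 36 high, 3 mm sheet, 0.14 kg, loose. Point: middle of its outer box, 18 mm above its lowest face, z up; the same when turned half round. Web underneath, flanges standing up. Can be gripped across its width.
- open_down_mid (a point): Open-side-down channel, on the table on the other side of the tray: aluminium U-channel 140 mm long (its x), 60 wide (y), 36 high, 3 mm sheet, 0.14 kg, loose. Point: middle of its outer box, 18 mm above its lowest face, z up; the same when turned half round. Web on top, flanges pointing down. Can be gripped across its width. Home over the other two, its flange edges stand on their webs: the point is then 21 mm above the tray's floor.
- tray_floor (a point): Shallow grey steel tray with a black rubber floor, fixed: 210 mm along its x, 320 along its y, inside 202 x 312, floor 3 mm and rim 12 mm above the table. Point: middle of the floor's upper face, z up. The channels lie roughly along its x.
- mirror_base (a point): Bystander, loose: mirror in a black mount on a post, base 75 x 50 mm, 132 mm high. The point is the middle of its base plate, 5 mm above the table.
- meter_mid (a point): Bystander, loose: grey power meter, 110 x 75 x 34 mm. The point is its centre.
- driver_grip (a point): Bystander, loose: black-handled screwdriver 170 mm long, lying. The point is on its handle.
Not all that is in view belongs to the job. What is shaped like the part that bears open_down_mid but pink or yellow is not meant.

How it is judged:
By the outcome, as a careful person would: the job done as asked, in the order asked, and still so for the second after the job is handed in, with the robot touching nothing.
It also fails if it takes over 56 s, if anything falls off the work surface, if the arm or the gripper's body presses on something with over 40 N, if the wrist force passes 120 N, or if a joint passes its speed limit or range.

## Working session

There is one attempt and no reset: what is moved stays moved. The work goes in short steps, Python scripts to look and compute and a shell command to move; the robot and the scene stay as the last step left them, time stands still between calls to the robot, and variables do not carry over. Pictures are saved under pics/ and viewed, at most 10 in all, crops included, and the job is handed in when it is done.

```bash
ls; mkdir -p pics; cat > h.py <<'E'
import numpy as np, cv2, json
from station import arm, vision
from scipy.spatial.transform import Rotation as R
def K(c):
    f=210/np.tan(np.radians(c["fov_y"])/2); return f,c["cx"],c["cy"],c["k1"]
def pose(name,c,st=None):
    if "pose" in c: return np.array(c["pose"])
    T=np.eye(4); T[:3,:3]=R.from_quat(st["eef_rot"]).as_matrix(); T[:3,3]=st["tcp_pos"]
    return T@np.array(c["hand_eye"])
def px2w(name,uv,z,st=None):
    c=vision.get_calibration(name); f,cx,cy,k1=K(c); T=pose(name,c,st)
    out=[]
    for (u,v),zz in zip(uv,np.broadcast_to(z,len(uv))):
        d=np.array([(u-cx)/f,(v-cy)/f]); s=d.copy()
        for _ in range(30): s=d/(1+k1*(s@s))
        r=T[:3,:3]@np.array([*s,1]); t=(zz-T[2,3])/r[2]; out.append(T[:3,3]+t*r)
    return np.array(out)
def w2px(name,P,st=None):
    c=vision.get_calibration(name); f,cx,cy,k1=K(c); T=pose(name,c,st)
    q=(np.asarray(P)-T[:3,3])@T[:3,:3]; s=q[:,:2]/q[:,2:]
    s=s*(1+k1*(s**2).sum(1,keepdims=True)); return s*f+[cx,cy]
E
python3 - <<'E'
from h import *
st=arm.sense(); print(st)
for n in("scene","side","wrist"):
    im=vision.camera(n)[:,:,::-1]; cv2.imwrite(f"pics/{n}0.png",im)
    print(n,vision.get_calibration(n))
a=cv2.imread("pics/scene0.png");cv2.imwrite("pics/s0.png",cv2.resize(a,(800,600),interpolation=cv2.INTER_CUBIC))
a=cv2.imread("pics/side0.png");cv2.imwrite("pics/d0.png",cv2.resize(a,(800,600),interpolation=cv2.INTER_CUBIC))
E
```

```text
pics
{'time': 0.0, 'joints': array([ 1.29102277e+00,  3.14269584e-01, -4.80740990e-02,  1.21019777e+00,
        1.46951992e-05,  1.57077171e+00]), 'joint_velocities': array([-0.00015124,  0.00042827, -0.00067219, -0.00024834, -0.00013042,
        0.0020281 ]), 'joint_torque': array([-9.84284161e-04, -5.39591074e+01,  3.39750767e+01,  1.92835025e-02,
       -1.02292547e-04, -5.20207077e-07]), 'tcp_pos': array([165.52693485, 576.14496636, 247.41061019]), 'eef_rot': array([ 1.39418763e-01,  9.90233128e-01, -8.63012593e-04, -1.28948644e-04]), 'ft_force': array([ 0.12613162,  0.1852804 , -0.73323918]), 'wrist_torque': array([ 0.00724409, -0.03184995,  0.03587992]), 'grip_force': 0.0, 'width': 85.63610474281859}
scene {'fov_y': 43.499027114607216, 'cx': 273.72540730969604, 'cy': 209.10848177111458, 'k1': -0.13989034231278946, 'pose': array([[ 7.97503948e-01,  3.62659140e-01, -4.82147075e-01,
         1.17322292e+03],
       [ 6.03313221e-01, -4.80423913e-01,  6.36557948e-01,
        -8.90947971e+02],
       [-7.81426209e-04, -7.98543181e-01, -6.01937021e-01,
         8.03480843e+02],
     
[... 309 characters left out ...]
,  4.94649091e-01, -8.62139236e-01,
         9.35449102e+02],
       [-1.79389702e-02, -8.68220049e-01, -4.95854959e-01,
         6.17355029e+02],
       [ 0.00000000e+00,  0.00000000e+00,  0.00000000e+00,
         1.00000000e+00]])}
wrist {'fov_y': 59.883303711069, 'cx': 276.09414975080887, 'cy': 209.2783229534437, 'k1': -0.056128478869125496, 'hand_eye': array([[-1.01447702e-03, -9.53606566e-01, -3.01053961e-01,
         7.75546944e+01],
       [ 9.99999072e-01, -6.93499988e-04, -1.17304530e-03,
         1.03628686e+00],
       [ 9.09842781e-04, -3.01054872e-01,  9.53606384e-01,
        -1.26451121e+02],
       [ 0.00000000e+00,  0.00000000e+00,  0.00000000e+00,
         1.00000000e+00]])}
```

View pics/s0.png

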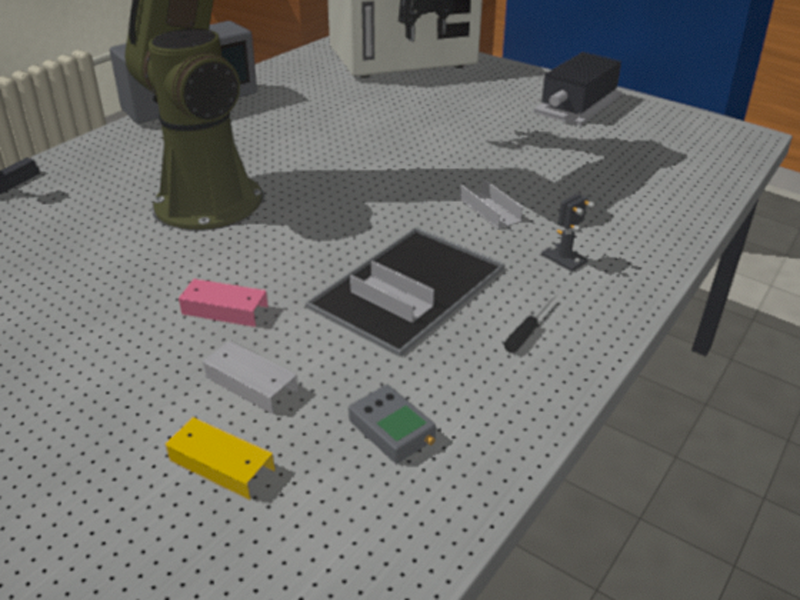

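View pics/d0.png

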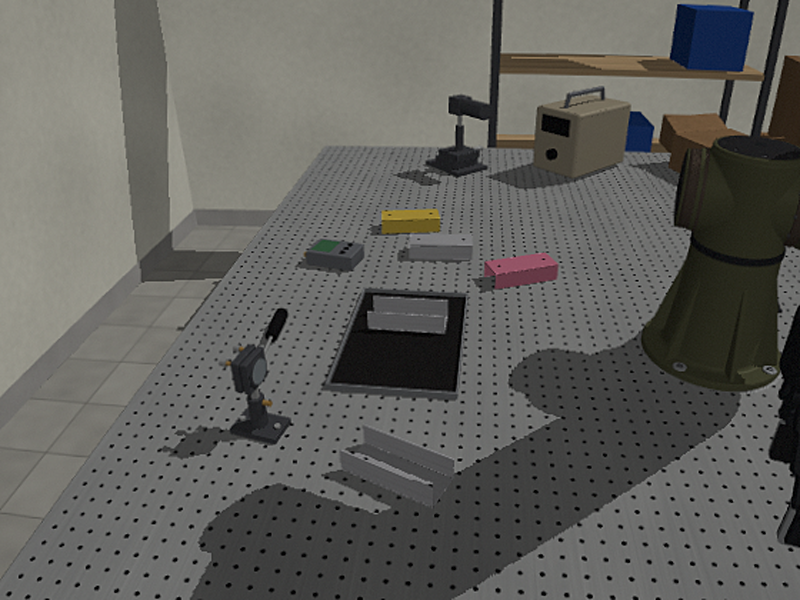

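The scene view shows, at 800x600, three parts shaped like the open-down channel: pink (223,302), bare silver (250,375) and yellow (220,457). The silver one fits because it is aluminium and the task rules out pink and yellow. The packed channel is at (392,292) and the loose open-up channel at (490,205). I'll confirm with an enlarged composite.

```bash
python3 - <<'E'
from h import *
a=cv2.imread("pics/scene0.png");b=cv2.imread("pics/side0.png")
t=lambda im,c:cv2.resize(im[c[1]-37:c[1]+38,c[0]-50:c[0]+50],(400,300),interpolation=cv2.INTER_CUBIC)
cv2.imwrite("pics/tiles.png",np.vstack([np.hstack([t(a,(175,263)),t(a,(275,203))]),np.hstack([t(a,(344,144)),t(b,(278,328))])]))
E
```

```text
(no output)
```

View pics/tiles.png

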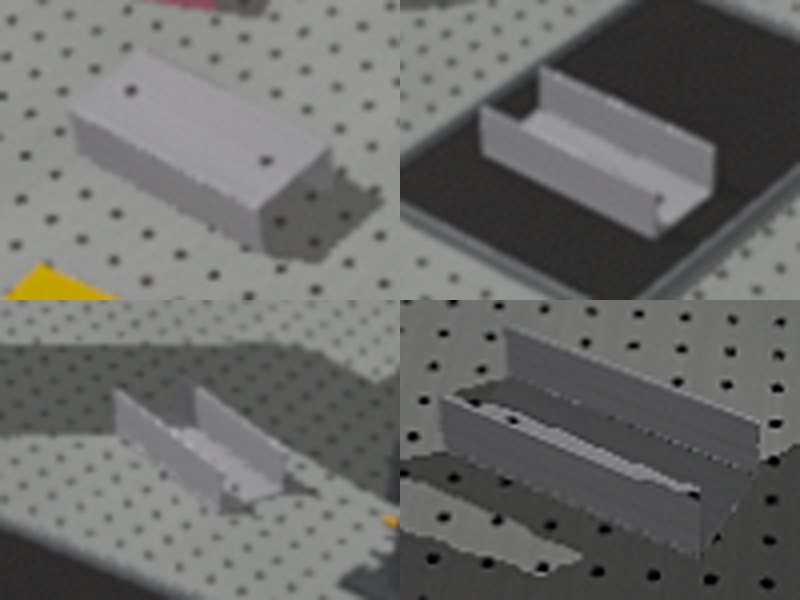

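The composite confirms it. The bare-aluminium channel (top left) is web-up with its web corners at tile (68,103), (140,50), (330,150) and (257,208). The packed and loose channels are both open side up.

```bash
python3 - <<'E'
from h import *
def rep(n,name,p,org,off,z):
    uv=(np.array(p)-off)/4+org; P=px2w(name,uv,z)[:,:2]
    print(n,P.round(1).tolist(),'mid',P.mean(0).round(1)); 
    d=(P[3]-P[0]+P[2]-P[1]); print('  yaw deg',np.degrees(np.arctan2(d[1],d[0])).round(1),'len',(np.linalg.norm(d)/2).round(1),'w',np.linalg.norm(P[1]-P[0]).round(1))
rep('down','scene',[(68,103),(140,50),(330,150),(257,208)],(125,226),(0,0),36)
rep('packed','scene',[(482,105),(541,67),(715,147),(658,190)],(225,166),(400,0),39)
rep('up','scene',[(116,390),(197,386),(290,458),(223,470)],(294,107),(0,300),36)
rep('upside','side',[(443,397),(506,327),(761,425),(700,490)],(228,291),(400,300),36)
P=px2w('scene',np.array([(307,305),(417,230),(503,266),(402,351)])*.7,12); print('tray',P.round(1),P.mean(0))
print(px2w('scene',np.array([(565,260),(520,340),(400,430)])*.7,5).round())
E
```

```text
down [[420.7, -379.2], [419.3, -323.3], [562.0, -318.7], [561.9, -374.3]] mid [ 491.  -348.9]
  yaw deg 1.9 len 142.0 w 55.9
packed [[461.5, -69.1], [464.8, -13.2], [604.0, -17.5], [601.4, -73.7]] mid [532.9 -43.4]
  yaw deg -1.8 len 139.7 w 56.0
up [[435.2, 332.5], [481.0, 375.9], [591.2, 323.0], [561.1, 278.3]] mid [517.1 327.4]
  yaw deg -24.4 len 129.6 w 63.1
upside [[578.4, 334.8], [556.8, 283.2], [428.7, 339.5], [453.8, 382.1]] mid [504.4 334.9]
  yaw deg 157.7 len 136.5 w 56.0
tray [[ 433.9 -156.1   12. ]
 [ 443.3  158.7   12. ]
 [ 644.6  152.4   12. ]
 [ 637.2 -154.3   12. ]] [5.39745455e+02 1.73960431e-01 1.20000000e+01]
[[ 725.  252.    5.]
 [ 772.   -9.    5.]
 [ 733. -289.    5.]]
```

```bash
cat >> h.py <<'E'
def go(p,yaw=None):
    "units for a move: yaw = channel's long-axis direction deg; tool y is put across it"
    st=arm.sense(); M=R.from_quat(st["eef_rot"]).as_matrix()
    dp=M.T@(np.array(p)-st["tcp_pos"])/200
    cur=np.degrees(np.arctan2(M[1,1],M[0,1])); y=cur-90 if yaw is None else yaw
    d=(y+90-cur+90)%180-90
    Rt=R.from_euler('z',y+90-0,degrees=True).as_matrix()  # y dir
    yy=np.array([np.cos(np.radians(cur+d)),np.sin(np.radians(cur+d)),0]); zz=np.array([0,0,-1.])
    G=np.c_[np.cross(yy,zz),yy,zz]; rv=R.from_matrix(M.T@G).as_rotvec()/(np.pi/2)
    print('t',round(st['time'],2),'tcp',st['tcp_pos'].round(1),'yaw',round(cur-90,1),'-> shift',dp.round(3),'turn',rv.round(3))
E
python3 -c "
from h import *
go((505,334,200),-23)"
```

```text
t 0.15 tcp [165.6 576.3 247.6] yaw -16.0 -> shift [-1.966 -0.695  0.239] turn [-0.001  0.     0.077]
```

```bash
python3 -m crank '-0.25 -0.1 0 0 0 0;-0.5 -0.2 0 0 0 0;-0.75 -0.3 0 0 0 0;-1 -0.35 0.1 0 0 0;-1 -0.35 0.1 0 0 0.077;-1 -0.35 0.1 0 0 0.077;-1 -0.35 0.1 0 0 0.077;-1 -0.35 0.1 0 0 0.077' -1; python3 -c "
from h import *
go((505,334,200),-23)"
```

```text
time: 1.15
tcp_pos: [338.1, 454.7, 228.5]
eef_rot: [0.198, 0.98, 0.0, 0.0]
ft_force: [0.2, -0.7, -0.3]
width: 85.8
grip_force: 0.0
t 1.15 tcp [338.1 454.7 228.5] yaw -22.8 -> shift [-1.003 -0.232  0.143] turn [0.    0.    0.002]
```

```bash
python3 -m crank '-0.25 -0.06 0.03 0 0 0;-0.5 -0.12 0.07 0 0 0;-0.75 -0.18 0.1 0 0 0;-1 -0.23 0.14 0 0 0;-1 -0.23 0.14 0 0 0;-1 -0.23 0.14 0 0 0;-1 -0.23 0.14 0 0 0;-1 -0.23 0.14 0 0 0'; python3 - <<'E'
from h import *
st=arm.sense(); im=vision.camera("wrist")[:,:,::-1]; np.save("st1.npy",st,allow_pickle=True)
cv2.imwrite("pics/w1.png",im)
cv2.imwrite("pics/w1b.png",cv2.resize(im,(800,600),interpolation=cv2.INTER_CUBIC))
print(st['tcp_pos'])
E
```

```text
time: 2.15
tcp_pos: [504.0, 334.7, 200.7]
eef_rot: [0.198, 0.98, 0.0, 0.0]
ft_force: [0.4, -0.1, -0.5]
width: 85.6
grip_force: 0.0
[504.02445887 334.73929722 200.67727704]
```

View pics/w1b.png

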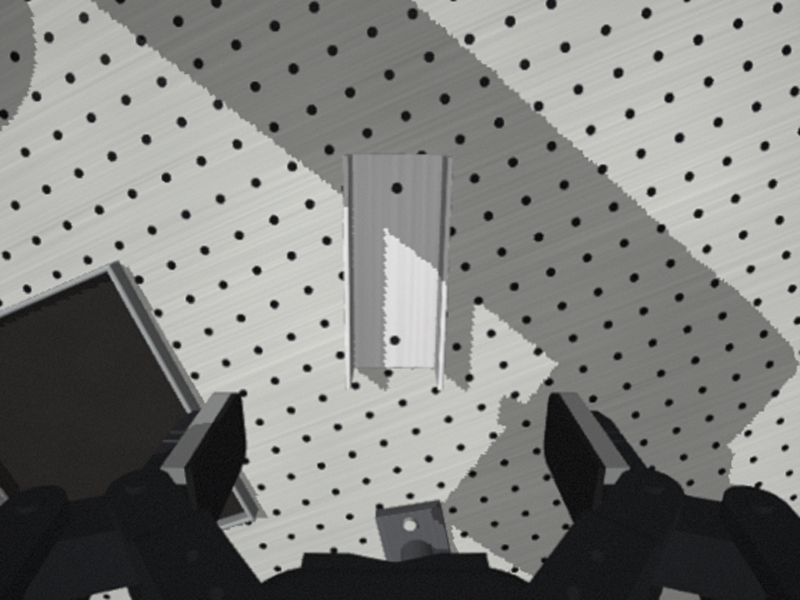

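The wrist view shows the open-up channel centred, with its flange-top corners at (344,155), (451,155), (347,388) and (442,388). The mirror base is at (410,525), ahead of it.

```bash
python3 - <<'E'
from h import *
st=np.load("st1.npy",allow_pickle=True).item()
P=px2w('wrist',np.array([(344,155),(451,155),(442,388),(347,388)])*.7,36,st); print(P.round(1),P.mean(0))
for a,b in((0,3),(1,2)):
    d=P[b]-P[a]; print(np.degrees(np.arctan2(d[1],d[0])),np.linalg.norm(d))
print(np.linalg.norm(P[0]-P[1]),np.linalg.norm(P[2]-P[3]))
m=P.mean(0); go((m[0],m[1],60)); go((m[0],m[1],24))
E
```

```text
[[431.5 336.5  36. ]
 [454.1 389.9  36. ]
 [582.4 334.5  36. ]
 [559.4 280.1  36. ]] [506.84792097 335.23063071  36.        ]
-23.78773956099681 139.77073232489604
-23.355806198488423 139.75523027735244
57.94492798500002 58.998660610844915
t 2.2 tcp [504.1 334.6 200.6] yaw -22.9 -> shift [-0.011  0.008  0.703] turn [ 0.  0. -0.]
t 2.2 tcp [504.1 334.6 200.6] yaw -22.9 -> shift [-0.011  0.008  0.883] turn [ 0.  0. -0.]
```

```bash
python3 -m crank '-0.01 0.01 0.2 0 0 0.007;-0.01 0.01 0.4 0 0 0.007;-0.01 0.01 0.6 0 0 0.007;-0.01 0.01 0.72 0 0 0.007;-0.01 0.01 0.8 0 0 0.007;-0.01 0.01 0.86 0 0 0.007;-0.01 0.01 0.88 0 0 0.007;-0.01 0.01 0.88 0 0 0.007'; python3 -m crank '0 0 0 0 0 0;0 0 0 0 0 0;0 0 0 0 0 0;0 0 0 0 0 0;0 0 0 0 0 0;0 0 0 0 0 0;0 0 0 0 0 0;0 0 0 0 0 0' 1;python3 -c "
from h import *
go((532,44.6,150),-1.8)"
```

```text
time: 3.2
tcp_pos: [507.7, 335.0, 24.7]
eef_rot: [0.204, 0.979, 0.0, 0.0]
ft_force: [-0.2, 0.2, -0.8]
width: 85.4
grip_force: 0.0
time: 4.2
tcp_pos: [508.1, 335.3, 25.4]
eef_rot: [0.204, 0.979, 0.001, 0.001]
ft_force: [-0.3, -0.3, 5.8]
width: 58.8
grip_force: 66.3
t 4.2 tcp [508.1 335.3  25.4] yaw -23.6 -> shift [-0.692 -1.283 -0.624] turn [ 0.001  0.001 -0.242]
```

```bash
python3 -m crank '0 0 -0.15 0 0 0;0 0 -0.35 0 0 0;-0.1 -0.15 -0.5 0 0 0;-0.2 -0.3 -0.62 0 0 -0.06;-0.3 -0.5 -0.62 0 0 -0.12;-0.4 -0.7 -0.62 0 0 -0.18;-0.5 -0.85 -0.62 0 0 -0.24;-0.55 -1 -0.62 0 0 -0.24';python3 -c "
from h import *
go((532,44.6,150),-1.8)"
```

```text
time: 5.2
tcp_pos: [528.4, 106.0, 148.3]
eef_rot: [0.017, 1.0, -0.0, 0.0]
ft_force: [0.1, 0.2, -1.4]
width: 58.8
grip_force: 65.4
t 5.2 tcp [528.4 106.  148.3] yaw -2.0 -> shift [-0.029 -0.306 -0.009] turn [-0.     0.    -0.002]
```

```bash
python3 -m crank '0 -0.1 0 0 0 0;-0.02 -0.2 0 0 0 0;-0.03 -0.31 0 0 0 0;-0.03 -0.31 0 0 0 0;-0.03 -0.31 0 0 0 0;-0.03 -0.31 0 0 0 0;-0.03 -0.31 0 0 0 0;-0.03 -0.31 0 0 0 0';python3 - <<'E'
from h import *
st=arm.sense(); im=vision.camera("wrist")[:,:,::-1]; np.save("st2.npy",st,allow_pickle=True)
cv2.imwrite("pics/w2.png",im)
cv2.imwrite("pics/w2b.png",cv2.resize(im,(800,600),interpolation=cv2.INTER_CUBIC))
E
```

```text
time: 6.2
tcp_pos: [532.0, 45.7, 148.3]
eef_rot: [0.017, 1.0, 0.0, -0.0]
ft_force: [0.7, 0.5, -1.6]
width: 58.9
grip_force: 65.4
```

View pics/w2b.png

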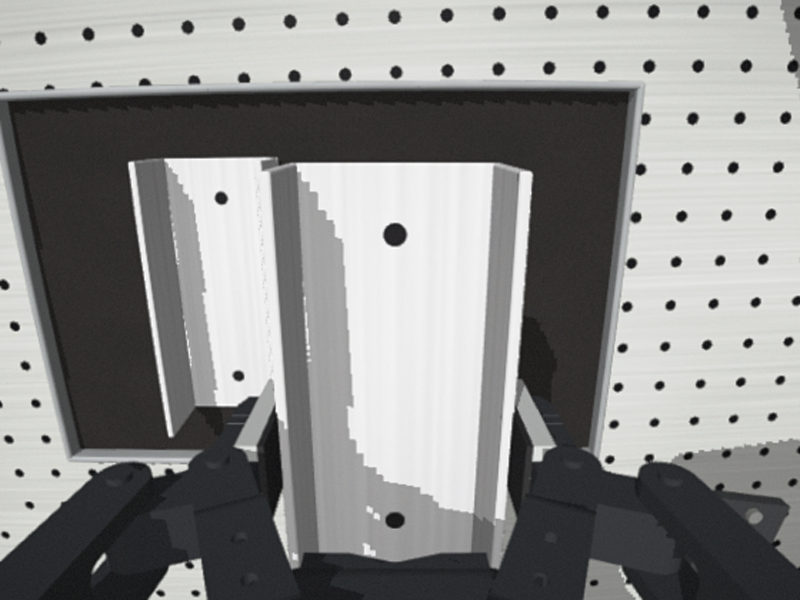

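The wrist view shows the packed channel on the left, with its outer flange-top corners at (129,162) and (170,437), inner corner at (278,157) and web holes at (221,198) and (238,376). The held channel's holes are at (395,235) and (395,520).

```bash
python3 - <<'E'
from h import *
st=np.load("st2.npy",allow_pickle=True).item()
w=lambda p,z:px2w('wrist',np.array(p)*.7,z,st)[:,:2]
A=lambda a,b:np.degrees(np.arctan2(*(b-a)[::-1]))
F=w([(129,162),(170,437),(278,157)],39); print('packed corners',F.round(1).tolist(),'yaw',A(F[0],F[1]),'mid diag',(F[1]+F[2])/2)
H=w([(221,198),(238,376)],6); print('holes',H.round(1).tolist(),H.mean(0),A(*H))
h=w([(395,235),(395,520)],148.3-25.4+3);print('held holes',h.round(1).tolist(),h.mean(0),A(*h))
t=w([(262,171),(532,172)],158.9);print('held top',t.round(1).tolist())
T=w([(0,93),(643,85),(600,460),(72,460)],12);print('tray',T.round(1).tolist())
print(st['tcp_pos'])
E
```

```text
packed corners [[460.9, -69.4], [601.2, -74.1], [461.9, -2.2]] yaw -1.8981471643033805 mid diag [531.50364377 -38.14227632]
holes [[482.0, -40.9], [582.5, -44.7]] [532.2554956  -42.76998237] -2.148799426108568
held holes [[482.4, 48.6], [582.8, 45.1]] [532.5917602   46.82927107] -1.994185916648292
held top [[461.1, 20.3], [463.3, 79.1]]
tray [[425.1, -143.1], [434.6, 168.9], [642.4, 165.2], [633.0, -152.4]]
[531.9923039   45.73785534 148.29761285]
```

```bash
python3 -m crank '-0.015 -0.005 0.15 0 0 0;-0.015 -0.005 0.3 0 0 0;-0.015 -0.005 0.42 0 0 0;-0.015 -0.005 0.5 0 0 0;-0.015 -0.005 0.55 0 0 0;-0.015 -0.005 0.58 0 0 0;-0.015 -0.005 0.59 0 0 0;-0.015 -0.005 0.597 0 0 0';python3 -m crank '0 0 0.002 0 0 0;0 0 0.004 0 0 0;0 0 0.004 0 0 0;0 0 0.004 0 0 0;0 0 0.004 0 0 0;0 0 0.004 0 0 0;0 0 0.004 0 0 0;0 0 0.004 0 0 0'
```

```text
time: 7.25
tcp_pos: [535.5, 44.3, 29.4]
eef_rot: [0.017, 1.0, 0.0, 0.0]
ft_force: [-0.8, 0.5, -2.4]
width: 58.7
grip_force: 65.4
time: 8.25
tcp_pos: [535.2, 44.3, 28.4]
eef_rot: [0.017, 1.0, 0.0, 0.0]
ft_force: [-1.0, -1.4, 5.1]
width: 58.9
grip_force: 66.2
```

```bash
python3 -m crank '0 0 0 0 0 0;0 0 0 0 0 0;0 0 0 0 0 0;0 0 -0.05 0 0 0;0 0 -0.15 0 0 0;0 0 -0.35 0 0 0;0 0 -0.6 0 0 0;0 0 -0.75 0 0 0' -0.62;python3 - <<'E'
from h import *
st=arm.sense(); im=vision.camera("wrist")[:,:,::-1]; np.save("st3.npy",st,allow_pickle=True)
cv2.imwrite("pics/w3b.png",cv2.resize(im,(800,600),interpolation=cv2.INTER_CUBIC))
go((491,-349,185),1.9)
E
```

```text
time: 9.25
tcp_pos: [536.0, 44.3, 181.5]
eef_rot: [0.017, 1.0, 0.0, 0.002]
ft_force: [0.3, -0.4, 0.4]
width: 69.3
grip_force: 0.0
t 9.3 tcp [537.7  44.5 184.8] yaw -2.0 -> shift [ 0.165 -1.974 -0.004] turn [ 0.     0.005 -0.043]
```

View pics/w3b.png

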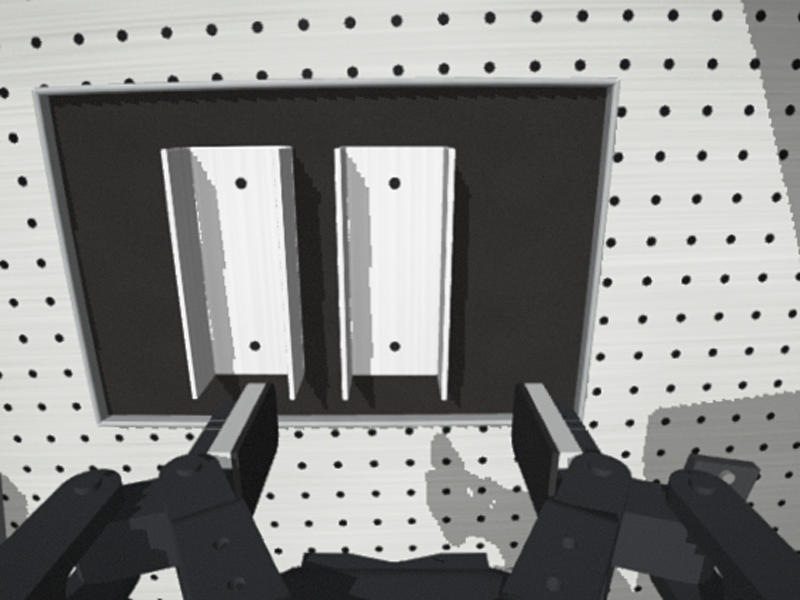

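The wrist view shows both channels parallel with ends level. Web holes are at (241,183) and (255,346) for the packed one, and (394,183) and (394,346) for the new one. The facing flange edges are at about x=293 and x=337–343. I'll compute the bridge target and move on.

```bash
python3 - <<'E'
from h import *
st=np.load("st3.npy",allow_pickle=True).item()
w=lambda p,z:px2w('wrist',np.array(p)*.7,z,st)[:,:2]
A=lambda a,b:np.degrees(np.arctan2(*(b-a)[::-1]))
a=w([(241,183),(255,346)],6);b=w([(394,183),(394.5,346)],6)
g=w([(292,148),(294,398),(336,150),(343,398)],39)
print(a.mean(0),A(*a),b.mean(0),A(*b),'mid',(a.mean(0)+b.mean(0))/2); print(g.round(1).tolist(),g.mean(0))
E
python3 -m crank '0 -0.2 0 0 0 0;0.05 -0.4 0 0 0 0;0.1 -0.6 0 0 0 0;0.1 -0.8 0 0 0 -0.04;0.1 -1 0 0 0 -0.04;0.1 -1 0 0 0 -0.04;0.1 -1 0 0 0 -0.04;0.1 -1 0 0 0 -0.04' -1
python3 -c "
from h import *
go((491,-349,200),1.9)"
```

```text
[532.20279833 -42.4343746 ] -2.0293876761271856 [535.42285018  45.12613126] -1.884086583130847 mid [533.81282425   1.34587833]
[[463.2, -3.3], [602.2, -15.3], [465.1, 18.6], [603.1, 13.1]] [533.39243906   3.25913296]
time: 10.3
tcp_pos: [508.1, -154.0, 178.2]
eef_rot: [-0.015, 1.0, 0.0, -0.0]
ft_force: [0.1, 0.4, -0.0]
width: 85.8
grip_force: 0.0
t 10.3 tcp [ 508.1 -154.   178.2] yaw 1.7 -> shift [ 0.114 -0.972 -0.109] turn [ 0.    -0.    -0.002]
```

```bash
python3 -m crank '0.03 -0.2 -0.05 0 0 0;0.06 -0.4 -0.1 0 0 0;0.1 -0.6 -0.11 0 0 0;0.11 -0.8 -0.11 0 0 0;0.11 -0.97 -0.11 0 0 0;0.11 -0.97 -0.11 0 0 0;0.11 -0.97 -0.11 0 0 0;0.11 -0.97 -0.11 0 0 0';python3 - <<'E'
from h import *
st=arm.sense(); im=vision.camera("wrist")[:,:,::-1]; np.save("st4.npy",st,allow_pickle=True)
cv2.imwrite("pics/w4b.png",cv2.resize(im,(800,600),interpolation=cv2.INTER_CUBIC))
E
```

```text
time: 11.3
tcp_pos: [491.7, -348.1, 200.1]
eef_rot: [-0.015, 1.0, 0.0, -0.0]
ft_force: [0.6, -0.2, -0.2]
width: 85.0
grip_force: 0.0
```

View pics/w4b.png

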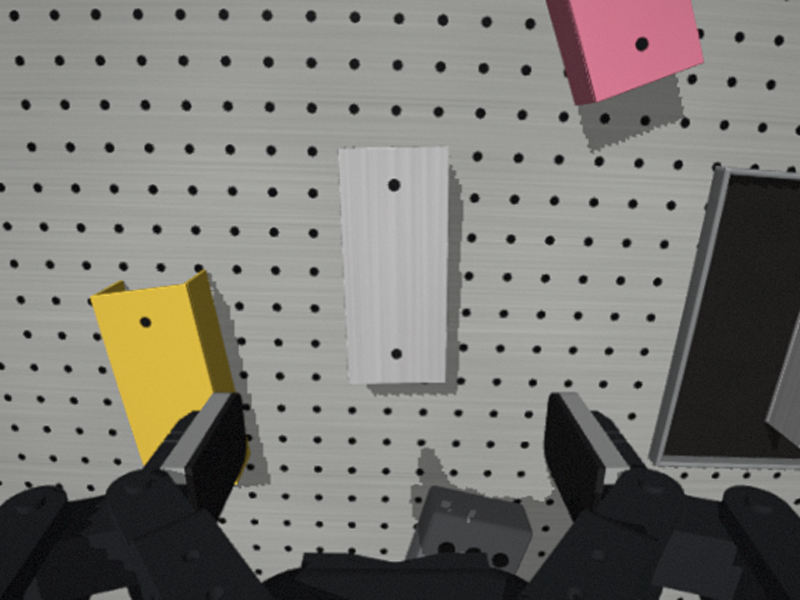

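The wrist view shows the silver channel web-up, with corners (339,148), (447,147), (446,383) and (349,383) and holes (394,185) and (396,354). The yellow decoy is to its left, its nearest top edge running (205,272)–(236,385), and the pink one is far off.

```bash
python3 - <<'E'
from h import *
st=np.load("st4.npy",allow_pickle=True).item()
w=lambda p,z:px2w('wrist',np.array(p)*.7,z,st)[:,:2]
A=lambda a,b:np.degrees(np.arctan2(*(b-a)[::-1]))
c=w([(339,148),(447,147),(446,383),(349,383),(394,185),(396,354)],36)
print(c.round(1).tolist(),c[:4].mean(0),c[4:].mean(0),A(c[0],c[3]),A(c[1],c[2]),A(c[4],c[5]))
print('yellow',w([(205,272),(240,390)],0).round(1),w([(186,284),(215,390)],36).round(1))
m=c.mean(0); go((m[0],m[1],26),A(c[4],c[5]))
E
```

```text
[[421.7, -379.1], [419.5, -320.9], [559.6, -313.4], [561.3, -373.2], [440.6, -348.9], [541.0, -344.8]] [ 490.51959188 -346.65118692] [ 490.7714723  -346.84554353] 2.3847522024040355 3.0952496595698875 2.321608694237286
yellow [[ 502.6 -470.4]
 [ 587.4 -452.7]] [[ 500.4 -468.9]
 [ 568.9 -457.1]]
t 11.35 tcp [ 491.7 -348.2  200.2] yaw 1.7 -> shift [0.005 0.007 0.871] turn [ 0.    -0.    -0.007]
```

```bash
python3 -m crank '0 0.007 0.2 0 0 -0.007;0 0.007 0.4 0 0 -0.007;0 0.007 0.6 0 0 -0.007;0 0.007 0.72 0 0 -0.007;0.005 0.007 0.8 0 0 -0.007;0.005 0.007 0.84 0 0 -0.007;0.005 0.007 0.86 0 0 -0.007;0.005 0.007 0.86 0 0 -0.007'; python3 -m crank '0 0 0 0 0 0;0 0 0 0 0 0;0 0 0 0 0 0;0 0 0 0 0 0;0 0 0 0 0 0;0 0 0 0 0 0;0 0 0 0 0 0;0 0 0 0 0 0' 1;python3 -c "
from h import *
go((533.8,1.4,150),-2)"
```

```text
time: 12.35
tcp_pos: [490.9, -348.3, 28.7]
eef_rot: [-0.02, 1.0, -0.0, 0.0]
ft_force: [0.7, 0.5, 0.6]
width: 85.2
grip_force: 0.0
time: 13.35
tcp_pos: [491.1, -348.6, 29.2]
eef_rot: [-0.02, 1.0, -0.001, 0.001]
ft_force: [-0.1, -0.3, 5.9]
width: 59.0
grip_force: 65.4
t 13.35 tcp [ 491.1 -348.6   29.2] yaw 2.2 -> shift [-0.282  1.74  -0.606] turn [-0.001  0.001  0.047]
```

```bash
python3 -m crank '0 0 -0.15 0 0 0;0 0 -0.35 0 0 0;0 0.15 -0.5 0 0 0;-0.1 0.35 -0.6 0 0 0.01;-0.15 0.55 -0.6 0 0 0.02;-0.2 0.75 -0.6 0 0 0.047;-0.2 0.9 -0.6 0 0 0.047;-0.2 1 -0.6 0 0 0.047';python3 -c "
from h import *
go((533.8,1.4,150),-2)"
```

```text
time: 14.35
tcp_pos: [522.3, -145.3, 147.9]
eef_rot: [0.017, 1.0, 0.0, -0.0]
ft_force: [1.3, 0.2, -2.6]
width: 59.0
grip_force: 65.1
t 14.35 tcp [ 522.3 -145.3  147.9] yaw -1.9 -> shift [-0.033  0.735 -0.01 ] turn [ 0.    -0.     0.001]
```

```bash
python3 -m crank '0 0.15 0 0 0 0;0 0.35 0 0 0 0;-0.02 0.55 0 0 0 0;-0.033 0.7 0 0 0 0;-0.033 0.735 0 0 0 0;-0.033 0.735 0 0 0 0;-0.033 0.735 0 0 0 0;-0.033 0.735 0 0 0 0';python3 - <<'E'
from h import *
st=arm.sense(); im=vision.camera("wrist")[:,:,::-1]; np.save("st5.npy",st,allow_pickle=True)
cv2.imwrite("pics/w5b.png",cv2.resize(im,(800,600),interpolation=cv2.INTER_CUBIC))
E
```

```text
time: 15.35
tcp_pos: [534.2, -1.0, 148.1]
eef_rot: [0.018, 1.0, -0.0, -0.0]
ft_force: [0.5, 0.1, -2.2]
width: 58.6
grip_force: 65.1
```

View pics/w5b.png

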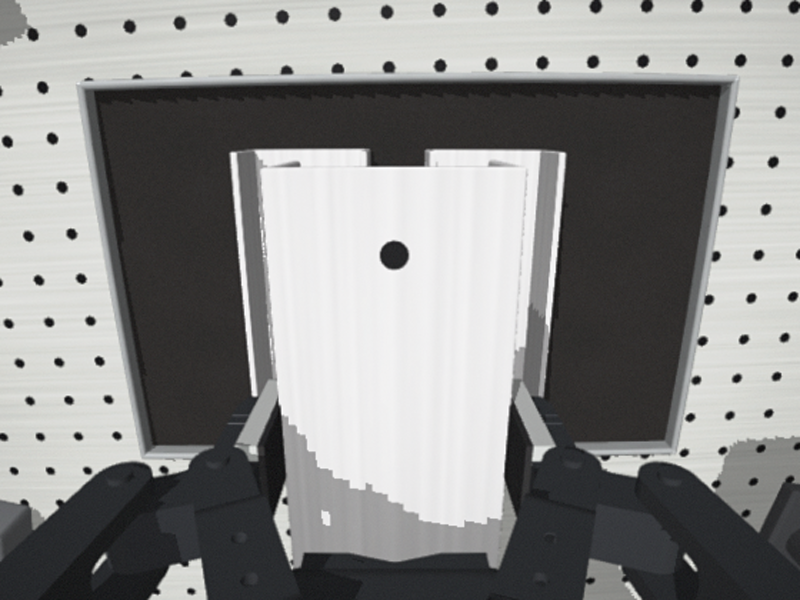

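The wrist view shows the bridge channel centred over the gap: outer flange corners (231,153) and (565,153), facing edges (369,150) and (427,150), held channel corners (262,168) and (526,167), hole (394,255).

```bash
python3 - <<'E'
from h import *
st=np.load("st5.npy",allow_pickle=True).item()
w=lambda p,z:px2w('wrist',np.array(p)*.7,z,st)[:,:2]
f=w([(231,153),(369,150),(427,150),(565,153)],39);h=w([(262,168),(526,167)],155);o=w([(394.5,255)],155)
print(f.round(1).tolist(),f.mean(0),h.round(1).tolist(),h.mean(0),o)
go((533.8,1.4,35.2),-2)
E
```

```text
[[461.4, -69.4], [462.7, -8.6], [463.6, 16.7], [466.8, 77.5]] [463.61094678   4.06141321] [[462.8, -27.1], [464.8, 32.1]] [463.81115703   2.49738358] [[483.93031273   1.87698041]]
t 15.4 tcp [534.3  -0.8 148.1] yaw -2.1 -> shift [0.003 0.011 0.564] turn [-0.    -0.    -0.001]
```

```bash
python3 -m crank '0 0.009 0.1 0 0 0;0 0.009 0.2 0 0 0;0 0.009 0.28 0 0 0;0 0.009 0.34 0 0 0;0 0.009 0.38 0 0 0;0 0.009 0.42 0 0 0;0 0.009 0.45 0 0 0;0 0.009 0.47 0 0 0';python3 -m crank '0 0 0.02 0 0 0;0 0 0.04 0 0 0;0 0 0.06 0 0 0;0 0 0.07 0 0 0;0 0 0.08 0 0 0;0 0 0.085 0 0 0;0 0 0.089 0 0 0;0 0 0.089 0 0 0'
```

```text
time: 16.4
tcp_pos: [534.4, 1.8, 53.9]
eef_rot: [0.017, 1.0, -0.0, 0.0]
ft_force: [0.8, 0.4, -1.9]
width: 58.7
grip_force: 65.1
time: 17.4
tcp_pos: [534.4, 1.8, 36.3]
eef_rot: [0.017, 1.0, -0.0, 0.0]
ft_force: [-0.3, -0.3, -0.3]
width: 58.8
grip_force: 65.1
```

```bash
python3 -m crank '0 0 0.003 0 0 0;0 0 0.005 0 0 0;0 0 0.006 0 0 0;0 0 0.006 0 0 0;0 0 0.006 0 0 0;0 0 0.006 0 0 0;0 0 0.006 0 0 0;0 0 0.006 0 0 0'; python3 -m crank '0 0 0 0 0 0;0 0 0 0 0 0;0 0 0 0 0 0;0 0 0 0 0 0;0 0 -0.05 0 0 0;0 0 -0.2 0 0 0;0 0 -0.4 0 0 0;0 0 -0.7 0 0 0' -0.62;  python3 -m crank '0 0 -0.1 0 0 0;0 0 -0.1 0 0 0;0 0 -0.1 0 0 0;0 0 -0.1 0 0 0;0 0 -0.1 0 0 0;0 0 -0.1 0 0 0;0 0 -0.1 0 0 0;0 0 -0.1 0 0 0';python3 - <<'E'
from h import *
st=arm.sense(); a=vision.camera("wrist")[:,:,::-1];b=vision.camera("side")[:,:,::-1];c=vision.camera("scene")[:,:,::-1]
t=lambda im,c:cv2.resize(im[c[1]-50:c[1]+50,c[0]-67:c[0]+67],(400,300),interpolation=cv2.INTER_CUBIC)
q=np.hstack([t(b,(285,230)),t(c,(285,200))])
cv2.imwrite("pics/fin.png",np.vstack([q,np.hstack([cv2.resize(a,(400,300)),cv2.resize(c,(400,300))])]))
E
```

```text
time: 18.4
tcp_pos: [534.4, 1.8, 35.2]
eef_rot: [0.017, 1.0, 0.0, 0.0]
ft_force: [-1.2, -0.2, 0.9]
width: 58.9
grip_force: 65.4
time: 19.4
tcp_pos: [533.1, 1.8, 175.8]
eef_rot: [0.017, 1.0, -0.0, -0.001]
ft_force: [2.0, 0.1, 0.2]
width: 69.2
grip_force: 0.0
time: 20.4
tcp_pos: [534.4, 1.8, 195.0]
eef_rot: [0.017, 1.0, 0.0, -0.0]
ft_force: [-0.0, 0.9, -0.4]
width: 69.0
grip_force: 0.0
```

View pics/fin.png

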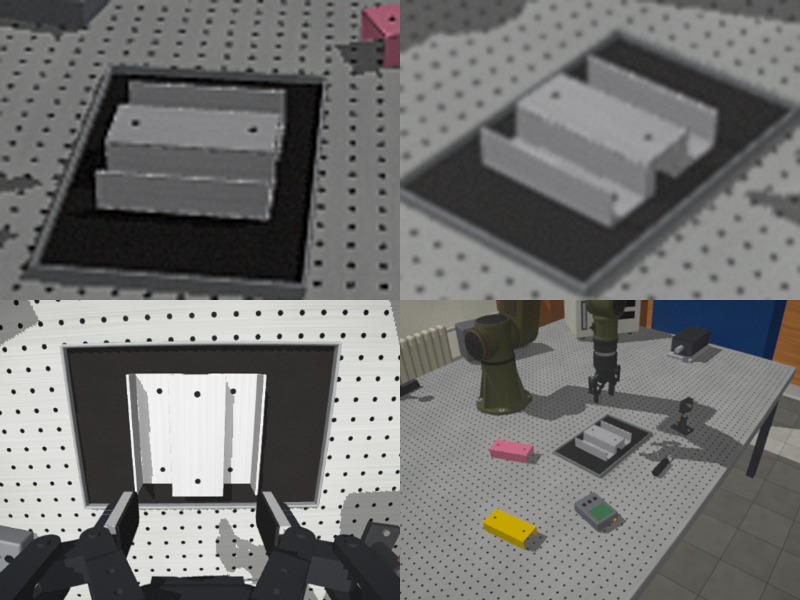

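The final composite shows the bridge channel over both bases, level and parallel, with the bystanders where they were. I'll check its seated height by projecting the expected corners.

```bash
python3 - <<'E'
from h import *
u=np.radians(-2);ex=np.array([np.cos(u),np.sin(u),0]);ey=np.array([-np.sin(u),np.cos(u),0])
for z in(42,48,54):
    P=[np.array([533.8,1.6,z])+s*70*ex+t*30*ey for s,t in((-1,-1),(-1,1),(1,1),(1,-1))]
    q=w2px('scene',P); print(z,'scene',((q-[218,150])*[400/134,3]+[400,0]).round().tolist())
    q=w2px('side',P); print(z,'side',((q-[218,180])*[400/134,3]).round().tolist())
E
```

```text
42 scene [[515.0, 101.0], [559.0, 71.0], [688.0, 129.0], [645.0, 162.0]]
42 side [[277.0, 111.0], [270.0, 149.0], [102.0, 138.0], [116.0, 102.0]]
48 scene [[515.0, 95.0], [559.0, 66.0], [689.0, 123.0], [646.0, 157.0]]
48 side [[277.0, 105.0], [271.0, 143.0], [101.0, 132.0], [116.0, 96.0]]
54 scene [[515.0, 90.0], [559.0, 60.0], [689.0, 118.0], [646.0, 151.0]]
54 side [[277.0, 99.0], [271.0, 136.0], [101.0, 126.0], [115.0, 90.0]]
```

```bash
python3 -c "
from station import arm
print(arm.job_done())"
```

```text
the job is handed in; nothing more can be done
None
```

The channels are packed and interlocked, and the job is handed in at about 20.6 s of the 56 s allowed: the open-up channel sits parallel to the packed one with a gap of about 28 mm, the open-down channel bridges them with its flanges on the webs, and the bystanders look undisturbed.

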